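Nest the aluminium corner guard on the storage angle

TASK

In the stone workshop, put the bare aluminium corner guard away: nest it, ridge up, over the short dark steel angle that is fixed on the small plywood board, so that the ridges line up, both legs lie flat on its legs, and it sticks out about equally at both ends. Leave the yellow and the red guard where they are.

Things in the scene. Friction and masses are not known exactly. Their poses are not given: they have to be found in the camera images.
- alu_guard: Loose bare silver aluminium corner guard: a 90-degree angle, two legs 50 mm wide, 4 mm thick, 60 mm long, about 90 g, standing on the table ridge up like a roof: 38 mm high, 71 mm wide. Origin: midway between the leg edges it stands on, below the middle of the ridge; x along the ridge, z up. Can be pinched from above end to end (60 mm, along x). The same after a half turn.
- saddle: Plywood board, fixed, 110 (x) by 100 (y) by 15 mm, with a dark steel angle fixed on its middle, ridge up: legs as the guards' but 40 mm long, so fingers on the ends of a guard clear it by 10 mm each. Ridge 53 mm above the table. Origin: middle of the board's underside, below the ridge's middle; x along the ridge, z up. A guard fully nested has its origin 21 mm above this one.
- yellow_guard: Loose yellow plastic corner guard: a 90-degree angle, two legs 50 mm wide, 4 mm thick, 60 mm long, about 90 g, standing on the table ridge up like a roof: 38 mm high, 71 mm wide. Origin: midway between the leg edges it stands on, below the middle of the ridge; x along the ridge, z up. Not to be moved.
- red_guard: Loose red plastic corner guard: a 90-degree angle, two legs 50 mm wide, 4 mm thick, 60 mm long, about 90 g, standing on the table ridge up like a roof: 38 mm high, 71 mm wide. Origin: midway between the leg edges it stands on, below the middle of the ridge; x along the ridge, z up. Not to be moved.
Mind the look-alikes: they are no part of the job. What is shaped like the alu_guard but pink is not meant. What is shaped like the saddle but blue is not meant.

How it is judged:
By the outcome, as a careful person would: the job done as asked, in the order asked, and still so for the second after the job is handed in, with the robot touching nothing.
It also fails if it takes over 40 s, if anything falls off the work surface, if the arm or the gripper's body presses on something with over 40 N, if the wrist force passes 120 N, or if a joint passes its speed limit or range.

ROBOT

A 7-joint arm with a two-finger parallel gripper is mounted at the origin on the work surface. World frame = base frame: x ahead of the robot, y to its left, z up, the work surface at z = 0. Lengths are in m, angles in rad, forces in N, time in s.
With the tool pointing down it reaches from about 0.4 to 0.9 m from the base axis. Payload 5.5 kg.
Tool frame: the origin (TCP) lies at the very end of the fingers, on their centre line; the grasp point (between the pads) lies robot.tcp_to_grasp behind it (robot.tcp_to_grasp is the distance from the TCP to the grasp point, in m); z points along the fingers, y is the line along which they close (so a half turn about z gives the same grasp; the last joint's range is limited). The gripper opens to 92 mm and grips with 3 to 60 N. Pads are 19 mm wide; open, the fingers measure 130 mm over their backs; the gripper's body (75 mm by 190 mm) begins 47 mm behind the grasp point.
Start: joints at [1.447, 0.501, -0.427, 1.55, 0.221, 1.138, -0.21], TCP at [0.245, -0.602, 0.227] pointing down, gripper open.
Joint ranges: [-2.88, 2.88], [-0.31, 2.03], [-1.54, 1.56], [0.2, 2.42], [-1.41, 4.55], [0.19, 2.02], [-2.57, 2.57]. Speed limits (rad/s): [2.57, 2.57, 3.14, 3.14, 3.14, 3.14, 3.14].

INTERFACE

Orientations are given as a unit quaternion [w, x, y, z].
In Python, from cell import robot, kinematics, viewer gives the robot as it stands. Calls block until the motion is done:
- robot.move_pose(position, orientation): joint-space move of the TCP to a pose.
- robot.move_straight(position, rot=None, v=0.15): straight line of the TCP; rot=None keeps the orientation; v is the mean speed in m/s.
- robot.goto_joints(angles): joint-space move.
- robot.release() and robot.close_gripper(force=None): open the fingers fully, or close them until they stop; force is the grip in N (None keeps the last).
- robot.sleep(seconds).
- kinematics.inverse_kinematics(position, orientation): joint angles nearest the present ones, or None.
- viewer.capture(name): name is "side" or "top"; returns the picture (400x640x3 uint8, blue, green, red); there is no depth.
- viewer.camera_model(name): a dict with "intrinsics" (3x3 intrinsics, pixels), "pose" (4x4, takes a point from camera to world coordinates). Camera axes: x right, y up, looking along -z (the intrinsics and any distortion apply to the point x, -y, -z); pixel columns grow to the right and rows downward; lengths in m; the calibration is good to about 2 mm. A picture is of the moment at which its call begins. camera_model takes no time and is no camera call.
A pose or a line that the arm cannot do raises robot.MotionError and nothing moves.
- robot.job_done(): hands the job in; it is judged then, once.
Readings, each from a call of its own:
- robot.read_t(): time.
- robot.read_joint_positions(): joint angles.
- robot.read_joint_velocities(): joint speeds.
- robot.read_joint_torque(): joint torques, N m.
- robot.read_eef_pos(): TCP position.
- robot.read_ee_rot(): TCP orientation.
- robot.read_force(): force on the tool from outside, world axes, zero at the start.
- robot.read_ft_torque(): the same for the moment, N m.
- robot.read_width(): finger opening in m.
- robot.read_finger_force(): force on a finger pad.
Only numpy, scipy, OpenCV 4.12 (cv2) and the standard library are available. Lean on these libraries where they do the work, as an engineer would, in place of code of your own. Each camera call takes 0.05 s, during which the arm holds its last target. There are 200 camera calls.

## Working session

There is one attempt and no reset: what is moved stays moved. The work goes in short steps, each a Python script; the robot and the scene stay as the last script left them, time stands still between calls to the robot, and variables do not carry over. Pictures are saved under pics/ and viewed, at most 10 in all, crops included, and the job is handed in when it is done.

```bash
mkdir -p pics; ls; python3 - <<'E'
from cell import robot, kinematics, viewer
import cv2
for n in("top","side"):
    cv2.imwrite(f"pics/{n}0.png",viewer.capture(n)); m=viewer.camera_model(n); print(n,m)
print(robot.tcp_to_grasp, robot.read_ee_rot(), robot.read_t())
E
```

```text
pics
top {'intrinsics': array([[389.56740261,   0.        , 314.77631275],
       [  0.        , 389.56740261, 198.371572  ],
       [  0.        ,   0.        ,   1.        ]]), 'pose': array([[ 1.46880825e-03,  9.96869062e-01, -7.90564073e-02,
         4.23464470e-01],
       [-9.99797658e-01, -1.22119853e-04, -2.01153658e-02,
        -1.05348928e-02],
       [-2.00620401e-02,  7.90699565e-02,  9.96667174e-01,
         1.03327742e+00],
       [ 0.00000000e+00,  0.00000000e+00,  0.00000000e+00,
         1.00000000e+00]])}
side {'intrinsics': array([[455.8464397 ,   0.        , 310.80254876],
       [  0.        , 455.8464397 , 202.33983859],
       [  0.        ,   0.        ,   1.        ]]), 'pose': array([[-0.92700443,  0.27691195, -0.25294775,  0.20843415],
       [-0.3750478 , -0.68192853,  0.62794317,  0.69699296],
       [ 0.00139268,  0.6769736 ,  0.73600598,  0.82691238],
       [ 0.        ,  0.        ,  0.        ,  1.        ]])}
0.0188 [-8.57215760e-04  9.81356128e-01  1.92196237e-01 -1.46357249e-04] 0.1
```

View pics/top0.png

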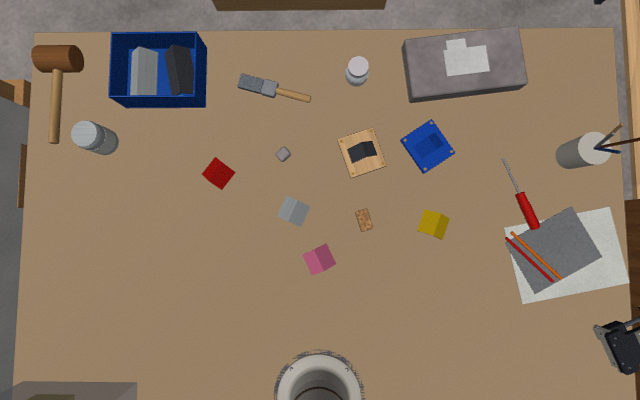

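View pics/side0.png

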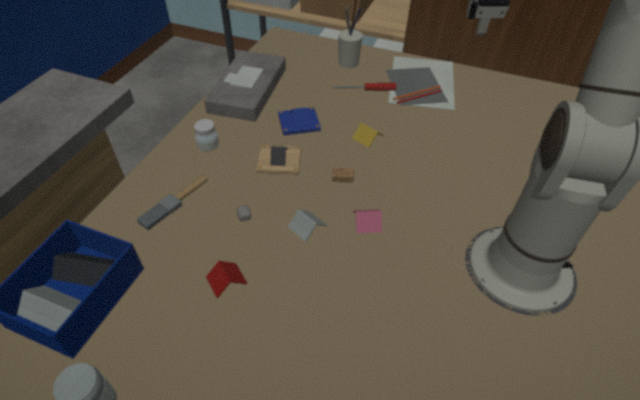

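The top view shows the aluminium guard at about (293,211) and the saddle at (361,152), with a dark angle on plywood. The pink guard (319,259) and the blue board (428,146) are decoys. In the side view the guard is at (305,224) and the saddle at (279,159). Next I'll enlarge these areas.

```bash
python3 - <<'E'
import cv2,numpy as np
t=cv2.imread("pics/top0.png");s=cv2.imread("pics/side0.png")
r=lambda i,x,y,w=64,h=48:cv2.resize(i[y:y+h,x:x+w],None,fx=6,fy=6,interpolation=cv2.INTER_CUBIC)
a=np.vstack([np.hstack([r(t,262,188),r(t,330,128)]),np.hstack([r(s,275,200),r(s,248,136)])])
cv2.imwrite("pics/c.png",a);print(a.shape)
E
```

```text
(576, 768, 3)
```

View pics/c.png

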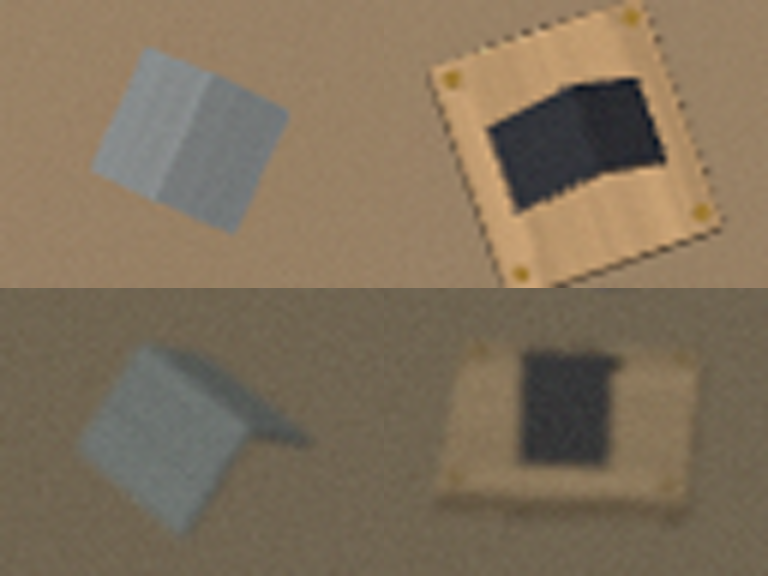

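The guard's roof and the saddle's dark angle and board are clear. In the top view their ridges run along crop (212,73)-(156,200) and (577,88)-(603,175).

```bash
cat > h.py <<'E'
import cv2,numpy as np
from cell import robot,kinematics,viewer
def ray(n,px,z):
    m=viewer.camera_model(n);px=np.atleast_2d(np.array(px,float))
    d=np.c_[px,np.ones(len(px))]@np.linalg.inv(m["intrinsics"]).T*[1,-1,-1]@m["pose"][:3,:3].T
    c=m["pose"][:3,3];return c+d*((np.asarray(z)-c[2])/d[:,2])[:,None]
def quad(img,box,f,k=6,n=4):
    """largest blob of mask f in box -> area, n corners (px)"""
    x,y,w,h=box
    c=cv2.GaussianBlur(img[y:y+h,x:x+w],(0,0),.6)
    c=cv2.resize(c,None,fx=k,fy=k,interpolation=cv2.INTER_CUBIC)
    m=f(c.astype(float)).astype(np.uint8)
    cs,_=cv2.findContours(m,cv2.RETR_EXTERNAL,cv2.CHAIN_APPROX_NONE)
    cc=max(cs,key=cv2.contourArea)
    p=cv2.approxPolyN(cc,n,ensure_convex=True).reshape(-1,2)
    return cv2.contourArea(cc)/k/k,(p+.5)/k-.5+[x,y]
def rect(P,long=None):
    """4 ordered points -> centre, edge vectors"""
    c=P.mean(0);e1=(P[1]-P[0]+P[2]-P[3])/2;e2=(P[2]-P[1]+P[3]-P[0])/2
    d=lambda e:(round(np.hypot(*e[:2])*1e3,1),round(np.degrees(np.arctan2(e[1],e[0]))%180,1))
    return c.round(4),d(e1),d(e2)
E
cat > m.py <<'E'
from h import *
t=cv2.imread("pics/top0.png");s=cv2.imread("pics/side0.png")
grey=lambda c:(c[...,2]-c[...,0])<20
dark=lambda c:c.sum(2)<220
wood=lambda c:(c[...,2]>178)|(c.sum(2)<220)
for nm,b,f,z in(("guard",(262,188,64,48),grey,0),("angle",(330,128,64,55),dark,.015),("board",(330,122,64,60),wood,.015)):
    a,p=quad(t,b,f);print(nm,round(a),p.round(1).tolist(),*rect(ray("top",p,z)))
# ridge ends by hand from crops
h=lambda u,v,x0,y0:((u+.5)/6-.5+x0,(v+.5)/6-.5+y0)
g=ray("top",[h(212,73,262,188),h(156,200,262,188)],.038);a=ray("top",[h(193,88,330,128),h(219,175,330,128)],.053)
# side view: ridge ends
gs=ray("side",[h(148,57,275,200),h(250,142,275,200)],.038);as_=ray("side",[h(140,63,248,136),h(225,63,248,136)],.053)
for q in(g,gs,a):
    e=q[1]-q[0];print(q.mean(0).round(4),np.hypot(*e[:2]).round(4),np.degrees(np.arctan2(e[1],e[0])).round(1)%180)
E
python3 m.py
```

```text
guard 595 [[310.1, 206.2], [300.6, 226.8], [276.1, 216.2], [286.2, 194.2]] [0.4722 0.0675 0.    ] (np.float64(62.1), np.float64(155.4)) (np.float64(71.1), np.float64(65.1))
angle 364 [[376.6, 154.1], [351.9, 162.2], [347.2, 149.1], [370.2, 137.4]] [ 0.6306 -0.1133  0.015 ] (np.float64(68.3), np.float64(112.7)) (np.float64(42.4), np.float64(19.5))
board 751 [[384.2, 165.2], [351.1, 176.9], [337.6, 139.1], [367.1, 128.8]] [ 0.626  -0.1092  0.015 ] (np.float64(87.8), np.float64(109.4)) (np.float64(107.1), np.float64(21.7))
[0.4717 0.0672 0.038 ] 0.0592 156.5
[0.4703 0.0662 0.038 ] 0.058 154.4
[ 0.6259 -0.1156  0.053 ] 0.0389 15.900000000000006
```

```bash
python3 - <<'E'
import cv2,numpy as np
t=cv2.imread("pics/top0.png");s=cv2.imread("pics/side0.png")
k=12
a=cv2.resize(t[125:180,332:390],None,fx=k,fy=k,interpolation=cv2.INTER_CUBIC)[:590]
cv2.imwrite("pics/c2.png",a)
c=cv2.GaussianBlur(t,(0,0),.6).astype(int)
for y in(135,152,165):print([tuple(v) for v in c[y,332:392:3].tolist()])
E
```

```text
[(100, 128, 151), (100, 128, 151), (100, 129, 152), (100, 127, 151), (100, 128, 151), (93, 122, 146), (106, 146, 178), (113, 156, 192), (112, 157, 194), (109, 152, 189), (111, 155, 192), (113, 155, 194), (110, 153, 190), (101, 140, 173), (100, 137, 171), (101, 128, 151), (100, 128, 150), (98, 127, 151), (99, 128, 150), (100, 128, 151)]
[(102, 130, 153), (101, 128, 152), (101, 128, 152), (84, 111, 133), (113, 155, 193), (103, 137, 168), (58, 51, 50), (56, 52, 51), (58, 55, 54), (57, 53, 51), (58, 54, 51), (50, 46, 45), (48, 43, 43), (48, 44, 43), (48, 42, 39), (99, 134, 164), (99, 137, 171), (98, 127, 149), (98, 127, 151), (100, 128, 151)]
[(101, 128, 151), (101, 127, 151), (100, 128, 151), (101, 128, 150), (101, 128, 150), (102, 142, 174), (116, 160, 198), (111, 154, 191), (105, 145, 180), (108, 149, 184), (110, 152, 188), (108, 151, 186), (111, 154, 191), (108, 148, 185), (109, 153, 190), (115, 159, 198), (107, 149, 185), (97, 138, 171), (93, 121, 146), (100, 128, 152)]
```

View pics/c2.png

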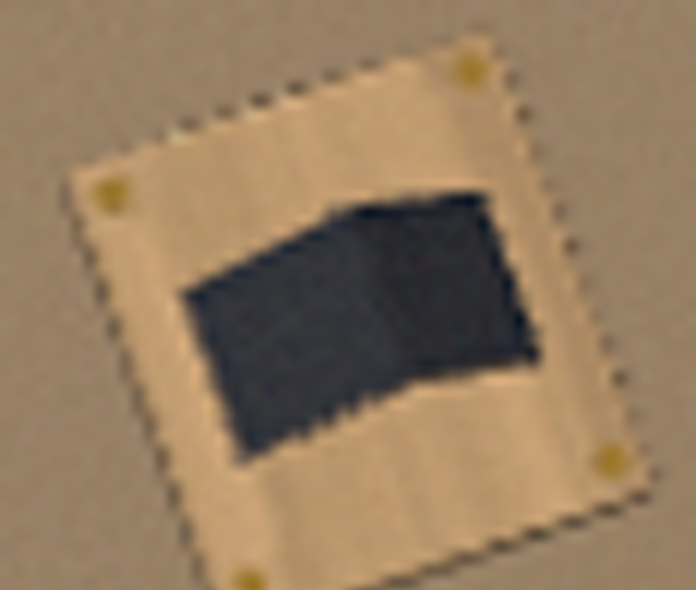

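The crop shows the angle's leg corners at (183,293), (243,463), (540,360) and (487,195). The screws are at (112,193), (470,68), (612,460) and (250,582).

```bash
cat > m2.py <<'E'
from h import *
t=cv2.imread("pics/top0.png");s=cv2.imread("pics/side0.png")
wood=lambda c:(c[...,2]-c[...,0])>63
h=lambda P,k=12,o=(332,125):(np.array(P)+.5)/k-.5+o
a,p=quad(t,(325,118,72,68),wood);print("board",round(a),*rect(ray("top",p,.015)))
print("screws",*rect(ray("top",h([(112,193),(470,68),(612,460),(250,582)]),.015)))
print("angle",*rect(ray("top",h([(183,293),(487,195),(540,360),(243,463)]),.015)))
q=ray("top",h([(350,208),(412,385)]),.053);print("ridge",*rect(q[[0,1,1,0]]))
dark=lambda c:c.sum(2)<220
a,p=quad(t,(335,130,50,42),dark,n=6);print((p*1).round(1).tolist())
# side: bottom-left crop board corners (z=.015) 
h6=lambda P:(np.array(P)+.5)/6-.5+[248,136]
print("side board",*rect(ray("side",h6([(76,54),(316,60),(304,210),(56,205)]),.015)))
E
python3 m2.py
```

```text
board 1491 [ 0.6274 -0.1132  0.015 ] (np.float64(99.3), np.float64(109.1)) (np.float64(109.1), np.float64(18.8))
screws [ 0.6281 -0.1135  0.015 ] (np.float64(83.9), np.float64(109.0)) (np.float64(92.2), np.float64(19.0))
angle [ 0.6275 -0.1141  0.015 ] (np.float64(69.8), np.float64(108.6)) (np.float64(39.3), np.float64(18.0))
ridge [ 0.6266 -0.114   0.053 ] (np.float64(40.1), np.float64(18.6)) (np.float64(0.0), np.float64(0.0))
[[374.1, 147.6], [376.4, 154.2], [351.9, 162.2], [347.2, 149.1], [361.4, 141.8], [371.4, 140.6]]
side board [ 0.6272 -0.1149  0.015 ] (np.float64(108.4), np.float64(20.2)) (np.float64(99.7), np.float64(110.7))
```

```bash
cat >> h.py <<'E'
def rot(deg):
    from scipy.spatial.transform import Rotation as R
    a=np.radians(deg);c,s=np.cos(a),np.sin(a)
    q=R.from_matrix(np.array([[-s,c,0],[c,s,0],[0,0,-1.]])).as_quat()  # x,y,z,w (cols: x,y,z)
    return [q[3],*q[:3]]
G=[.4715,.067];S=[.6274,-.1137];YG,YS=-24.5,18.9
TG=.028-robot.tcp_to_grasp
E
python3 - <<'E'
from h import *
for k in(0,180):
    for p,y in((G,YG),(S,YS)):
        j=kinematics.inverse_kinematics([*p,.12],rot(y+k));print(k,None if j is None else np.round(j,2))
j=[kinematics.inverse_kinematics([*G,.12],rot(YG+k)) for k in(0,180)]
k=[0,180][int(np.argmin([9 if v is None else abs(v[6]) for v in j]))]
robot.release()
robot.move_pose([*G,.12],rot(YG+k))
f0=np.array(robot.read_force())
robot.move_straight([*G,TG],v=.1)
print(k,robot.read_eef_pos(),np.array(robot.read_force())-f0)
robot.close_gripper(force=20)
print(robot.read_width(),robot.read_finger_force())
robot.move_straight([*G,.12],v=.1)
print(robot.read_width(),robot.read_finger_force(),robot.read_t(),np.array(robot.read_force())-f0)
cv2.imwrite("pics/s1.png",viewer.capture("side"));cv2.imwrite("pics/t1.png",viewer.capture("top"))
E
```

```text
0 [ 0.73  0.61 -1.17  2.05  0.7   0.95 -1.24]
0 [ 0.79  0.78 -0.97  1.66  0.71  1.09 -0.06]
180 [ 0.8   0.71 -1.3   2.05  0.82  1.04  1.8 ]
180 [-0.48  0.74  0.9   1.7  -0.67  1.03 -2.15]
0 [0.47195608 0.06715876 0.00966705] [-0.73649015  0.31243884  1.61345319]
0.059507166113555825 19.999869997809583
0.059310920025951716 19.999918297216936 5.9833 [ 0.03659705 -0.83540762 -0.12533828]
```

```bash
python3 - <<'E'
from h import *
robot.move_pose([*S,.12],rot(YS));print(robot.read_eef_pos(),robot.read_width(),robot.read_t())
T=TG+.021
robot.move_straight([*S,T+.022],v=.1)
robot.sleep(.3);print(robot.read_eef_pos(),robot.read_force())
t=viewer.capture("top");s=viewer.capture("side")
r=lambda i,x,y:cv2.resize(i[y:y+80,x:x+100],None,fx=4,fy=4,interpolation=cv2.INTER_CUBIC)
cv2.imwrite("pics/c3.png",np.hstack([r(t,312,110),r(s,230,105)]))
E
```

```text
[ 0.62677543 -0.11195795  0.11975741] 0.05920563792047696 7.075
[ 0.62771889 -0.11380024  0.05274043] [-1.05061844 -0.75076378 -1.7320005 ]
```

View pics/c3.png

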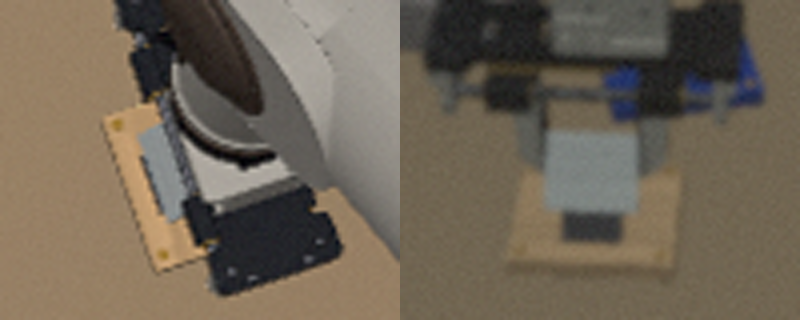

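The guard is held level in line with the dark angle, and it overhangs about equally at both ends (side crop: guard 547–637, angle 562–622). I'll lower it in steps while watching the force.

```bash
python3 - <<'E'
from h import *
T=TG+.021; f0=np.array(robot.read_force())
for dz in(.010,.006,.004,.003,.002,.001,0.):
    robot.move_straight([*S,T+dz],v=.03);robot.sleep(.15)
    f=np.array(robot.read_force())-f0;print(dz,f.round(1),np.round(robot.read_eef_pos(),4))
    if np.linalg.norm(f)>6:break
print(robot.read_width(),robot.read_t())
E
```

```text
0.01 [ 1.5 -0.2 -1.3] [ 0.6275 -0.1136  0.0404]
0.006 [ 2.5  0.3 -0.8] [ 0.6274 -0.1136  0.0362]
0.004 [ 1.   0.3 -0.7] [ 0.6274 -0.1137  0.0342]
0.003 [ 1.5 -0.6 -1.1] [ 0.6274 -0.1137  0.0332]
0.002 [ 1.4 -0.1 -1.6] [ 0.6274 -0.1137  0.0322]
0.001 [ 1.7 -0.5 -1. ] [ 0.6274 -0.1137  0.0312]
0.0 [ 2.7 -1.4  1.8] [ 0.6278 -0.1141  0.0305]
0.05979193513573132 11.4333
```

```bash
python3 - <<'E'
from h import *
robot.release();robot.sleep(.3)
p=robot.read_eef_pos();robot.move_straight([p[0],p[1],.15],v=.1)
robot.move_pose([.5,.25,.25],rot(YS));robot.sleep(.2);print(robot.read_t())
t=viewer.capture("top");s=viewer.capture("side")
r=lambda i,x,y:cv2.resize(i[y:y+60,x:x+66],None,fx=6,fy=6,interpolation=cv2.INTER_CUBIC)
cv2.imwrite("pics/c4.png",np.hstack([r(t,328,120),r(s,246,130)]))
cv2.imwrite("pics/t4.png",t);cv2.imwrite("pics/s4.png",s)
E
```

```text
15.4833
```

View pics/c4.png

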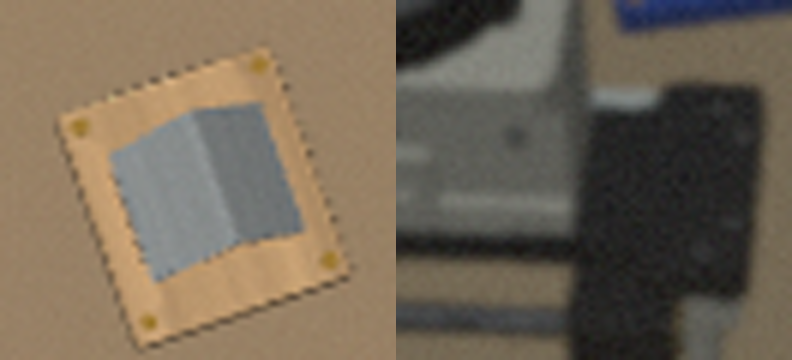

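From above the guard sits square on the board, with its ridge along (192,110)-(240,240), but the arm hides it from the side camera. I'll move the arm aside and measure.

```bash
python3 - <<'E'
from h import *
robot.goto_joints([1.447,.501,-.427,1.55,.221,1.138,-.21]);print(robot.read_t())
t=viewer.capture("top");s=viewer.capture("side")
r=lambda i,x,y:cv2.resize(i[y:y+60,x:x+66],None,fx=6,fy=6,interpolation=cv2.INTER_CUBIC)
cv2.imwrite("pics/c5.png",np.hstack([r(t,328,120),r(s,246,130)]))
h=lambda P:(np.array(P)+.5)/6-.5+[328,120]
grey=lambda c:(c[...,2]-c[...,0])<25
a,p=quad(t,(328,120,66,60),grey,n=6);print(a,((p-[328,120])*6).round().tolist())
print("guard",*rect(ray("top",h([(110,153),(262,102),(303,232),(156,283)]),.021)))
q=ray("top",h([(194,110),(242,242)]),.059);print("ridge",*rect(q[[0,1,1,0]]))
wood=lambda c:((c[...,2]-c[...,0])>63)
print("board",*rect(ray("top",quad(t,(325,118,72,68),wood)[1],.015)))
E
```

```text
18.7
596.7777777777777 [[303.0, 226.0], [150.0, 278.0], [105.0, 154.0], [153.0, 127.0], [189.0, 109.0], [256.0, 100.0]]
guard [ 0.6268 -0.1145  0.021 ] (np.float64(69.2), np.float64(108.9)) (np.float64(60.6), np.float64(17.8))
ridge [ 0.6262 -0.1149  0.059 ] (np.float64(59.8), np.float64(19.2)) (np.float64(0.0), np.float64(0.0))
board [ 0.6272 -0.1131  0.015 ] (np.float64(99.1), np.float64(109.2)) (np.float64(109.2), np.float64(18.9))
```

View pics/c5.png

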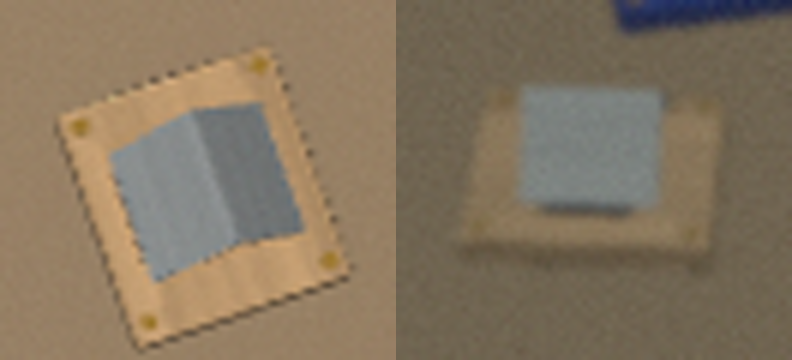

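The measurements and both views agree. The guard lies flat on the dark angle, parallel to the board and centred to within about 1 mm (side crop: overhang about 20 px and 25 px). I'm handing in the job.

```bash
python3 -c "
from cell import robot
print(robot.job_done())"
```

```text
the job is handed in; nothing more can be done
None
```

The aluminium guard is nested ridge up on the steel angle and centred to about 1 mm, I did not touch the yellow and red guards, and I handed the job in just after 18.7 s on the robot clock; the hand-in gave no verdict.

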